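Check the instrument tool case against its packing card

TASK

Swing the lid of the blue tool case up until it stands open by itself, about upright, and leave it open. The paper packing card shows three tools: those in the two green fields belong in the case, the one in the red field does not. Take that one tool out and lay it flat in the yellow tray without dropping it; leave the other two tools lying in the case and everything else where it stands.

Things in the scene. Friction and masses are not known exactly. Their poses are not given: they have to be found in the camera images.
- case: Blue tool case, fixed to the worktop, 195 mm deep (its x) by 240 wide (its y) by 50 high without the lid, walls 5, floor 4. Origin: centre of its underside; x points to the hinge side, away from the robot at yaw 0. Three compartments side by side (centres y = +76, 0, -76 mm, 73 clear), split by walls reaching 24 mm above the worktop; in each lies one tool along x.
- case_floor (a point): Centre of the case's inner floor, 4 mm above the worktop. The tools rest on two black foam saddles (12 mm wide, tops 16 mm above the worktop) that cross the whole case at x = +32 and -32 mm; between them, x = -26 to +26, fingers can reach down beside a tool nearly to the floor.
- lid (a joint): Hinge angle of the grey lid: 0 closed, grows as it opens, 1.57 upright, 1.75 the end stop. Starts shut or slightly ajar. Stiff hinge: the lid stays wherever it is left; moving it takes about 2 N at the handle (a little more at first).
- lid_hinge (a point): Point on the hinge axis, middle of the case's far top edge (50 mm above the worktop). The axis is the case's y.
- lid_handle (a point): Middle of the lid's black bar handle: round bar 10 mm thick, 110 long, parallel to the hinge, in the plane of the 8 mm thick lid, on posts 35 mm in front of its front edge; 230 mm from the hinge axis, 54 mm above the worktop when shut. The gap between bar and lid is open for a finger; the bar can turn between fingers that pinch it from above.
- spanner: Steel open-ended spanner, 23 x 147 x 6 mm, lying flat. Origin: centre of its underside; y along its length. For gripping it counts as a bar 18 mm wide (x).
- syringe: Clear/white gas syringe with thin needle, 14 x 177 x 14 mm. Origin: its underside, at mid-length; y along its length. The solid barrel is 14 mm wide (x), from y = -42 to +88 mm, grip it at about y = +15 mm.
- marker: Red felt marker, 17 x 138 x 18 mm, lying flat. Origin: centre of its underside; y along its length. Grip across x (16 mm).
- card: White paper packing card lying on the worktop, fixed, 114 (x) x 150 (y) x 2 mm; origin: centre of its underside. Three framed fields side by side along y, 48 mm apart: two with green frame and green tick (belongs in the case), one with red frame and red cross (does not belong).
- red_field (a point): Centre of the card's red field, on its top.
- pic_spanner: Flat picture of the spanner (dark grey, forked ends), about 70 mm long, in one of the card's fields; origin: the field's centre.
- pic_syringe: Flat picture of the syringe (white barrel with dark outline, plunger, thin needle), about 77 mm long, in one of the card's fields; origin: the field's centre.
- pic_marker: Flat picture of the red marker, about 72 mm long, in one of the card's fields; origin: the field's centre.
- tray: Open yellow tray, fixed, 210 (its x) x 110 (its y) x 28 mm high, walls and floor 4 mm. Origin: centre of its underside; x along its length.
- septa_jar: Brown jar with white cap, 45 x 45 x 55 mm, bystander. Origin: centre of its underside.
- tape_roll: Roll of white tape with blue core, 52 x 52 x 16 mm, bystander. Origin: centre of its underside.
- carton: Small brown carton, 50 x 66 x 40 mm, bystander near the tray. Origin: centre of its underside.

How it is judged (in metres and radians):
On the way:
1. the lid stands open (value of joint lid above 1.2 rad), for 0.2 s.
At the end, for the whole second after the job is handed in: Lid open past 1.2 rad; the tool of the red field lies still and flat (within 0.22 rad) in the tray, its origin within 60 mm along and 50 mm across of the tray's centre and under 30 mm above its underside; the other two tools lie in the case within 30 mm of where they started (value of joint lid above 1.2 rad and ((horizontal distance between pic_spanner and red_field below 0.015 m and x of spanner in the frame of tray between -0.06 and 0.06 m and y of spanner in the frame of tray between -0.05 and 0.05 m and z of spanner in the frame of tray below 0.03 m and angle between spanner's own y axis and vertical between 1.35 and 1.79 rad and linear speed of spanner below 0.02 m/s and distance of each of syringe, marker from where it was at the start of the episode below 0.03 m) or (horizontal distance between pic_syringe and red_field below 0.015 m and x of syringe in the frame of tray between -0.06 and 0.06 m and y of syringe in the frame of tray between -0.05 and 0.05 m and z of syringe in the frame of tray below 0.03 m and angle between syringe's own y axis and vertical between 1.35 and 1.79 rad and linear speed of syringe below 0.02 m/s and distance of each of spanner, marker from where it was at the start of the episode below 0.03 m) or (horizontal distance between pic_marker and red_field below 0.015 m and x of marker in the frame of tray between -0.06 and 0.06 m and y of marker in the frame of tray between -0.05 and 0.05 m and z of marker in the frame of tray below 0.03 m and angle between marker's own y axis and vertical between 1.35 and 1.79 rad and linear speed of marker below 0.02 m/s and distance of each of spanner, syringe from where it was at the start of the episode below 0.03 m))); the robot touches nothing.
It fails at once if a bystander (jar, tape, carton) is moved by more than 40 mm (distance of any of septa_jar, tape_roll, carton from where it was at the start of the episode above 0.04 m).
It fails at once if a tool is let go over the tray more than about 60 mm above its floor ((horizontal distance between spanner and tray below 0.15 m and height (world z) of spanner above 0.065 m and contact force between the fingers and spanner below 0.02 N) or (horizontal distance between syringe and tray below 0.15 m and height (world z) of syringe above 0.065 m and contact force between the fingers and syringe below 0.02 N) or (horizontal distance between marker and tray below 0.15 m and height (world z) of marker above 0.065 m and contact force between the fingers and marker below 0.02 N)).
It also fails if it takes over 58 s, if anything falls off the work surface, if the arm or the gripper's body presses on something with over 40 N, if the wrist force passes 120 N, or if a joint passes its speed limit or range.

ROBOT

A 6-joint arm with a two-finger parallel gripper is mounted at the origin on a cart in front of the work surface, level with it; the furniture and walls round the work are solid. World frame = base frame: x ahead of the robot, y to its left, z up, the work surface at z = 0. Lengths are in mm, angles in rad, forces in N, time in s.
With the tool pointing down it reaches from about 375 to 825 mm from the base axis. Payload 5.5 kg.
Tool frame: the origin (TCP) lies at the very end of the fingers, on their centre line; the grasp point (between the pads) lies 19 mm behind it; z points along the fingers, y is the line along which they close (so a half turn about z gives the same grasp; the last joint's range is limited). The gripper opens to 85 mm and grips with 20 to 120 N. Pads are 22 mm wide; open, the fingers measure 114 mm over their backs; the gripper's body (76 mm by 85 mm) begins 54 mm behind the grasp point. The pads swing forward as they close: fully open they stand 13 mm farther back than shut.
Start: joints at [1.126, 0.314, -0.047, 1.21, 0, 1.571], TCP at [258.163, 541.615, 231.299] pointing down, gripper open.
Joint ranges: [-2.67, 2.67], [-0.69, 1.73], [-1.03, 1.25], [-2.08, 2.16], [-1.42, 1.45], [-3.14, 3.14]. Speed limits (rad/s): [2.39, 2.39, 3.01, 3.14, 3.14, 3.14].

INTERFACE

Orientations are given as a unit quaternion [w, x, y, z].
In Python, from bench import bot, imaging, nets gives the robot as it stands. The module is installed in compiled form; this text tells all that it offers.
- The arm moves only by the tool apply_moves, never from a script. Its argument "commands" is one flat list of numbers, 6 for each row, row after row: the shift along the tool's x, y, z in units of 0.05 m (1.0 is 0.05 m), then the turn, a rotation vector about the tool's x, y, z in units of 6 degrees (1.0 is 6 degrees). A call has 1 to 10 rows; each row shifts and turns the commanded pose from where the row before left it, along the tool's axes as they then stand; what a row does not reach is not made up. A row lasts 1/8 s, in which the tool goes at most 62.5 mm and 10.7 degrees, less where a joint would pass 70% of its speed; a pose out of reach is approached as far as the arm can. A call with a number of a shift or a turn outside -1 to 1 is refused whole. A call with a gripper value outside its range is refused whole. "fingers" is the opening, from 0 (shut) to 1 (fully open), set as the call begins (left out, the last holds). The fingers move at their own pace and stop on an object; "squeeze" is the grip in N (left out, the last holds). Time passes only in rows, so rows that do not move let the fingers close. It gives the time, the measured TCP pose, the force, the opening and the grip force at its end, in the units of the state.
- bot.observe(): the state, without advancing time (a new reading comes with each control period).
- imaging.read_camera(name): name is "scene" or "top"; returns (picture, depth): 420x560x3 uint8, red, green, blue; 420x560 float32, mm along the optical axis (not along the pixel's ray), 0 where there is no reading.
- imaging.camera_params(name): a dict with "mtx" (3x3 intrinsics, pixels), "eye" and "orientation" of the camera in the world. Camera axes: x right, y up, looking along -z (the intrinsics and any distortion apply to the point x, -y, -z); pixel columns grow to the right and rows downward; lengths in mm; the calibration is good to about 2 mm. A picture is of the moment at which its call begins. camera_params takes no time and is no camera call.
- bot.sign_off(): hands the job in; it is judged then, once.
Trained networks look in the newest picture that a camera, given by its name, has taken for a name from the list of things; names that differ only in an ending like _2 or _b are one class to them, and where a whole thing is asked for, a point or a joint stands for the part that bears it (a point fixed in the world has none). Each returns a list of dicts, best first, with "score" (0 to 1); they miss things now and then, are a little off and sometimes report something else, mostly with a low value. They report only what shows in the picture. A call takes as long as a camera call.
- nets.search_frame(camera, label): "at" ([x, y, z] in mm, in world coordinates, good to about 4 mm: the middle of the surface that is visible of it).
- nets.regions_of(camera, label): "mask" (420x560 bool, what is visible of it).
The state is a dict: "t": time; "q": joint angles; "dq": joint speeds; "tau": joint torques, N m; "ee_pos": TCP position; "ee_rot": TCP orientation; "ft_force": force on the tool from outside, world axes, zero at the start; "ft_torque": the same for the moment, N m; "gripper_width": opening from 0.0 (shut) to 1.0 (fully open); "grip_force": force on a finger pad.
Only numpy, scipy, OpenCV 4.12 (cv2) and the standard library are available. Lean on these libraries where they do the work, as an engineer would, in place of code of your own. Each camera call takes 0.05 s, during which the arm holds its last target. There are 200 camera calls.

## Working session

There is one attempt and no reset: what is moved stays moved. The work goes in short steps, Python scripts to look and compute and a tool call to move; the robot and the scene stay as the last step left them, time stands still between calls to the robot, and variables do not carry over. Pictures are saved under pics/ and viewed, at most 10 in all, crops included, and the job is handed in when it is done.

Besides the shell and the picture viewer there is one more tool, called after "Emit:" by a JSON object that holds its "method" and its "body". apply_moves: Moves the arm, as the interface text tells. Its arguments: {"type":"object","properties":{"commands":{"type":"array","items":{"type":"number"}},"fingers":{"type":"number"},"squeeze":{"type":"number"}},"required":["commands"]}

```bash
mkdir -p pics; cat > h.py <<'E'
import numpy as np,cv2
from scipy.spatial.transform import Rotation as R
from bench import bot,imaging,nets
def rot(q): return R.from_quat([q[1],q[2],q[3],q[0]])
def pts(cam,depth):
    p=imaging.camera_params(cam);K=np.array(p["mtx"]);h,w=depth.shape
    u,v=np.meshgrid(np.arange(w),np.arange(h))
    c=np.stack([(u-K[0,2])/K[0,0]*depth,-(v-K[1,2])/K[1,1]*depth,-depth],-1)
    return c@rot(p["orientation"]).as_matrix().T+np.array(p["eye"])
E
python3 - <<'E'
from h import *
for c in ["scene","top"]:
    im,d=imaging.read_camera(c); cv2.imwrite(f"pics/{c}0.png",im[:,:,::-1]); np.save(f"{c}0.npy",d)
    p=imaging.camera_params(c);print(c,p)
    for l in ["case","lid","lid_handle","lid_hinge","card","red_field","pic_spanner","pic_syringe","pic_marker","tray","septa_jar","tape_roll","carton"]:
        r=nets.search_frame(c,l); print(l,[(np.round(x["at"]).tolist(),round(x["score"],2)) for x in r[:3]])
    
s=bot.observe();print({k:np.round(v,3).tolist() for k,v in s.items()})
E
```

```text
scene {'mtx': array([[427.10084088,   0.        , 278.66544335],
       [  0.        , 427.10084088, 209.10336998],
       [  0.        ,   0.        ,   1.        ]]), 'eye': array([113.66194304, 775.47233809, 771.71544281]), 'orientation': array([-0.29704079, -0.12772514,  0.40003414,  0.85756967])}
case [([604.0, 277.0, 59.0], 0.65)]
lid [([618.0, 258.0, 63.0], 0.9)]
lid_handle [([612.0, 258.0, 57.0], 0.67)]
lid_hinge [([612.0, 258.0, 61.0], 0.62)]
card [([391.0, -113.0, 6.0], 0.71), ([620.0, 450.0, 2.0], 0.57)]
red_field [([619.0, 451.0, 1.0], 0.96)]
pic_spanner []
pic_syringe [([610.0, 399.0, 2.0], 0.61), ([617.0, 452.0, 1.0], 0.41)]
pic_marker [([610.0, 495.0, 7.0], 0.59)]
tray [([390.0, -114.0, 4.0], 0.86)]
septa_jar [([778.0, 152.0, 46.0], 0.71)]
tape_roll [([715.0, 376.0, 12.0], 0.87)]
carton []
top {'mtx': array([[379.50519472,   0.        , 276.35333254],
       [  0.        , 379.50519472, 213.9100917 ],
       [  0.        ,   0.        ,   1.        ]]), 'eye': array([ 415.63579273,   97.31982298, 1049.0658603 ]), 'orientation': array([-0.70095156, -0.07016795,  0.06957
[... 244 characters left out ...]
.96), ([575.0, 177.0, 58.0], 0.67)]
pic_spanner []
pic_syringe [([604.0, 392.0, 2.0], 0.59)]
pic_marker [([611.0, 496.0, 2.0], 0.63)]
tray [([465.0, -113.0, 5.0], 0.57), ([623.0, 444.0, 2.0], 0.38)]
septa_jar [([783.0, 134.0, 57.0], 0.54)]
tape_roll [([723.0, 369.0, 14.0], 0.56), ([487.0, -283.0, 38.0], 0.27)]
carton [([490.0, -281.0, 39.0], 0.71)]
{'t': 1.4, 'q': [1.126, 0.313, -0.047, 1.21, -0.0, 1.571], 'dq': [0.001, -0.0, -0.001, 0.002, -0.0, -0.001], 'tau': [-0.0, -53.946, 34.005, 0.002, -0.0, 0.0], 'ee_pos': [258.175, 541.612, 231.309], 'ee_rot': [0.0, 0.221, 0.975, 0.0], 'ft_force': [-0.285, -0.802, 0.168], 'ft_torque': [0.003, 0.015, 0.025], 'grip_force': 0.0, 'gripper_width': 1.001}
```

View pics/scene0.png

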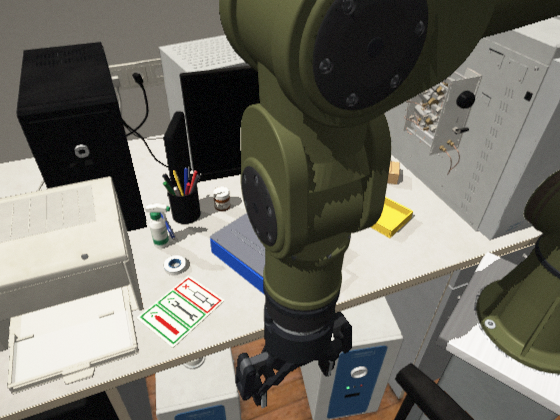

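View pics/top0.png

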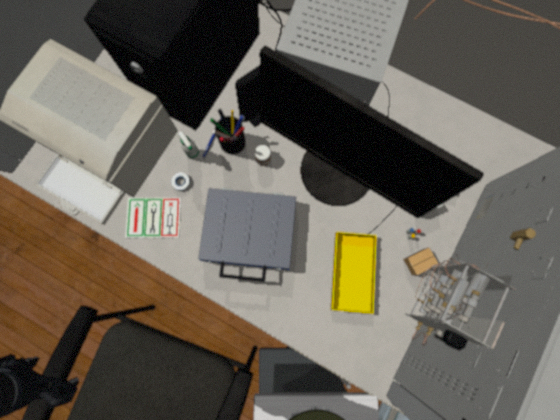

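The scene view (205,293) and the top view (170,217) both show the syringe picture in the red frame, so the syringe goes in the tray. The lid is shut at about (248,230) in the top view, its handle is at (243,272) and the tray is at (355,273).

```bash
python3 - <<'E'
from h import *
im=cv2.imread("pics/top0.png");d=np.load("top0.npy");P=pts("top",d);hsv=cv2.cvtColor(im,cv2.COLOR_BGR2HSV)
u,v=np.meshgrid(np.arange(560),np.arange(420))
def rect(m,n):
    q=P[m][:,:2].astype(np.float32); r=cv2.minAreaRect(q); print(n,m.sum(),np.round(r[0],1),np.round(r[1],1),round(r[2],2),"z",np.percentile(P[m][:,2],[5,50,95]).round(1))
    return q
for l in ["lid","case","tray","lid_handle"]:
    r=nets.regions_of("top",l)
    for x in r[:2]: rect(x["mask"]&(d>0),l+str(round(x["score"],2)))
box=(u>190)&(u<305)&(v>180)&(v<290)
Z=P[:,:,2]
lid=box&(Z>50)&(Z<75); rect(lid&(P[:,:,0]>482),"lidz")
rect(box&(Z>25)&(Z<90),"all")
h=box&(v>255)&(hsv[:,:,2]<50)&(Z>35); q=rect(h,"handle-dark"); print(np.c_[u[h],v[h],P[h]][::25].round())
t=(u>320)&(u<390)&(v>220)&(v<325)&(hsv[:,:,1]>180)&(hsv[:,:,0]>18)&(hsv[:,:,0]<35); rect(t,"tray")
print("lid z grid");
for y in range(195,290,8): print([int(Z[y,x]) for x in range(205,300,8)])
E
python3 -c "
import cv2
a=cv2.imread('pics/top0.png')[170:300,180:390];cv2.imwrite('pics/c0.png',cv2.resize(a,None,fx=3.7,fy=3.7,interpolation=2))"
```

```text
lid0.9 6711 [568.8 181.1] [253.5 249.2] 83.12 z [56.3 60.2 64.2]
case0.88 7035 [573. 181.] [253.  257.2] 83.92 z [55.2 60.1 64.2]
tray0.82 3441 [ 466.5 -112.3] [120.8 218.1] 86.01 z [ 0.4  4.  27.3]
tray0.38 2050 [621.9 445.2] [157.2 113.3] 89.4 z [-1.6  1.4  4.7]
lid_handle0.78 6705 [569.  181.4] [253.1 249. ] 83.92 z [56.4 60.2 64.2]
lidz 6493 [580.3 173.5] [239.8 208.8] 83.87 z [56.2 60.1 63.9]
all 6932 [564.5 175.2] [239.8 241.6] 83.92 z [55.9 60.2 64.2]
handle-dark 111 [462.7 185.3] [117.1  36.7] 82.95 z [60.5 63.5 66.7]
[[222. 262. 488. 239.  63.]
 [221. 272. 462. 241.  62.]
 [233. 277. 449. 210.  62.]
 [252. 278. 446. 161.  64.]
 [253. 280. 441. 159.  58.]]
tray 3224 [469.6 -36.4] [255.2 206.8] 84.18 z [ 0.6  4.  26.9]
lid z grid
[-1, 60, 58, 56, 60, 56, 59, 57, 58, 57, 55, 1]
[0, 57, 57, 58, 58, 57, 58, 57, 58, 59, 58, 59]
[55, 60, 62, 57, 59, 61, 57, 59, 1049, 60, 60, 58]
[57, 61, 60, 62, 57, 60, 60, 58, 58, 59, 61, 58]
[62, 58, 60, 59, 57, 58, 60, 64, 60, 61, 58, 62]
[61, 57, 65, 61, 61, 65, 60, 63, 58, 61, 58, 0]
[63, 61, 62, 58, 60, 63, 58, 58, 61, 59, 59, -2]
[62, 64, 63, 60, 60, 65, 63, 61, 63, 61, 62, -2]
[59, 63, 57, 63, 60, 60, 61, 63, 62, 62, 62, -2]
[2, 1, 64, -2, -1, 0, -1, -2, 11, 44, 64, -1]
[2, 1, 62, 64, 60, -2, 0, -1, 0, -2, -5, -1]
[1, 0, -3, -1, 0, 0, -1, 0, -1, -1, 0, 0]
```

View pics/c0.png

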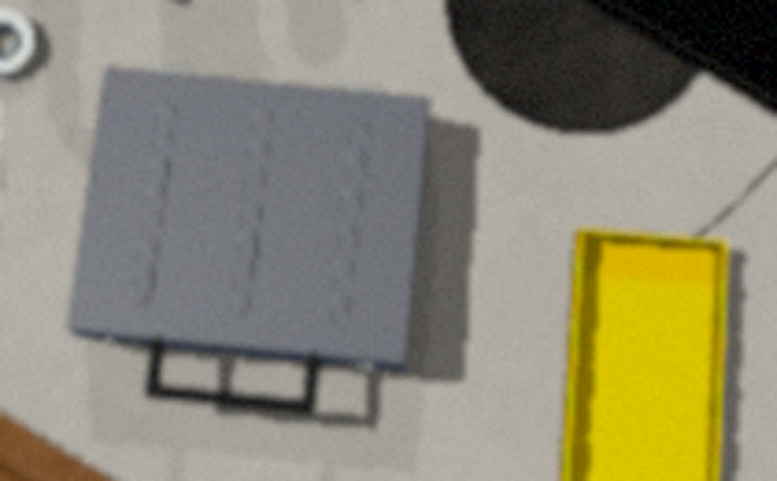

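The crop shows the bar from full-image pixel (220,276) to (264,280), with the lid lying nearly flat and the tray to its right. Next I locate the bar and check for obstacles.

```bash
cat >> h.py <<'E'
def plan(dst=None,yaw=None,o=None):
    "shift in tool units from the present pose to dst after turning tool y to yaw(deg)"
    o=o or bot.observe();Rm=rot(o["ee_rot"]);y=Rm.as_matrix()[:,1];cy=np.degrees(np.arctan2(y[1],y[0]))
    print("ee",np.round(o["ee_pos"],1),"yaw",round(cy,2),"tilt z",Rm.as_matrix()[:,2].round(3))
    if yaw is not None:
        t=(cy-yaw+180)%360-180; print("turn about tool z units total",round(t/6,2)); Rm=Rm*R.from_euler('z',t,degrees=True)
    if dst is not None: print("shift units total",np.round(Rm.inv().apply(np.array(dst)-o["ee_pos"])/50,2))
E
python3 - <<'E'
from h import *
im=cv2.imread("pics/top0.png");d=np.load("top0.npy");P=pts("top",d);g=im.max(2);Z=P[:,:,2]
p=imaging.camera_params("top");K=p["mtx"];e=p["eye"];Rm=rot(p["orientation"])
def ray(u,v,z):
    r=Rm.apply([(u-K[0,2])/K[0,0],-(v-K[1,2])/K[1,1],-1]);return e+r*(z-e[2])/r[2]
def obs(a,b):
  print(np.round(ray(*a,60),1),np.round(ray(*b,60),1))
obs((220.5,276.2),(264.3,280))
for u in range(224,264,5):
    v=np.arange(268,288); c=g[v,u].astype(float); w=np.clip(90-c,0,None); vc=(w*v).sum()/w.sum() if w.sum() else 0
    print(u,round(vc,1),ray(u,vc,60).round(1),int(np.median(Z[v,u][c<60])) if (c<60).any() else None)
# obstacles near hinge
for z0 in (80,200,300,400):
    m=(Z>z0)&(Z<z0+120)&(P[:,:,0]>500)&(P[:,:,0]<950)&(abs(P[:,:,1])<400)
    q=P[m]; 
    if len(q): 
        k=np.argsort(np.hypot(q[:,0]-690,q[:,1]-160))[:3]; print(z0,q[k].round().tolist())
# lid plane fit
r=nets.regions_of("top","lid")[0]["mask"]; m=r&(abs(Z-60)<10)&(P[:,:,0]>495)
A=np.c_[P[m][:,:2],np.ones(m.sum())]; print("plane",np.linalg.lstsq(A,P[m][:,2],rcond=None)[0])
plan([453,187,130],-6.1)
E
```

```text
[451.6 242.4  60. ] [441.1 129.7  60. ]
224 275.6 [453.1 233.4  60. ] 61
229 276.1 [451.8 220.5  60. ] 62
234 276.7 [450.1 207.6  60. ] 62
239 277.3 [448.5 194.7  60. ] 62
244 278.3 [445.8 181.8  60. ] 63
249 278.6 [445. 169.  60.] 63
254 279.4 [442.9 156.1  60. ] 61
259 279.8 [441.8 143.3  60. ] 62
80 [[796.0, 196.0, 141.0], [798.0, 196.0, 142.0], [797.0, 199.0, 137.0]]
200 [[834.0, 48.0, 205.0], [840.0, 56.0, 209.0], [839.0, 54.0, 216.0]]
300 [[848.0, 57.0, 306.0], [851.0, 61.0, 302.0], [835.0, 38.0, 301.0]]
400 [[502.0, -371.0, 424.0], [500.0, -371.0, 422.0], [501.0, -372.0, 414.0]]
plane [-2.57318079e-02  1.23904734e-03  7.48315475e+01]
ee [258.2 541.6 231.3] yaw 64.51 tilt z [-0. -0. -1.]
turn about tool z units total 11.77
shift units total [-6.64  4.63  2.03]
```

Emit:
{"method": "apply_moves", "body": {"commands": [0,0,0,0,0,1,0,0,0,0,0,1,0,0,0,0,0,1,0,0,0,0,0,1,0,0,0,0,0,1,0,0,0,0,0,1,0,0,0,0,0,1,0,0,0,0,0,1,0,0,0,0,0,1,0,0,0,0,0,1], "fingers": 0.3, "squeeze": 30}}

```text
t: 2.9
ee_pos: [258.2, 541.6, 231.3]
ee_rot: [0.0, 0.68, 0.733, -0.0]
ft_force: [0.1, -0.1, 0.9]
gripper_width: 0.3
grip_force: 0.0
```

```bash
python3 -c "
from h import *
plan([446.5,186,120],-6.5)"
```

```text
ee [258.2 541.6 231.3] yaw 4.32 tilt z [-0. -0. -1.]
turn about tool z units total 1.8
shift units total [-6.64  4.55  2.23]
```

Emit:
{"method": "apply_moves", "body": {"commands": [0,0,0,0,0,0.9,0,0,0,0,0,0.9,-0.83,0.57,0.28,0,0,0,-0.83,0.57,0.28,0,0,0,-0.83,0.57,0.28,0,0,0,-0.83,0.57,0.28,0,0,0,-0.83,0.57,0.28,0,0,0,-0.83,0.57,0.28,0,0,0,-0.83,0.57,0.28,0,0,0,-0.83,0.57,0.28,0,0,0]}}

```text
t: 4.15
ee_pos: [449.3, 185.3, 119.2]
ee_rot: [0.0, 0.745, 0.667, 0.0]
ft_force: [0.4, 0.7, 0.0]
gripper_width: 0.299
grip_force: 0.0
```

```bash
python3 - <<'E'
from h import *
plan([446.5,186,41],-6.5)
im,d=imaging.read_camera("scene"); cv2.imwrite("pics/s1.png",im[:,:,::-1])
for l in ["lid_handle","lid","tray"]:
    r=nets.search_frame("scene",l); print(l,[(np.round(x["at"]).tolist(),round(x["score"],2)) for x in r[:3]])
E
```

```text
ee [449.3 185.3 119.2] yaw -6.28 tilt z [ 0.001  0.    -1.   ]
turn about tool z units total 0.04
shift units total [ 0.01 -0.06  1.56]
lid_handle [([572.0, 199.0, 57.0], 0.86)]
lid [([579.0, 199.0, 64.0], 0.71)]
tray [([448.0, -116.0, 1.0], 0.55)]
```

View pics/s1.png

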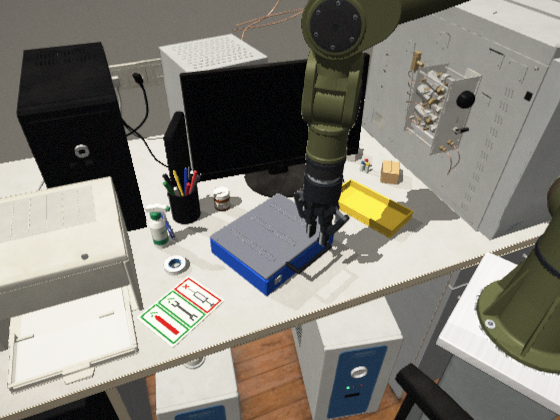

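The fingers hang above the bar near (320,240), with the bar's end visible at (290,268). I'll lower them and pinch.

Emit:
{"method": "apply_moves", "body": {"commands": [0,-0.06,0.4,0,0,0,0,0,0.4,0,0,0,0,0,0.38,0,0,0,0,0,0.38,0,0,0,0,0,0,0,0,0]}}

```text
t: 4.97
ee_pos: [444.0, 187.9, 40.6]
ee_rot: [-0.001, 0.744, 0.668, -0.001]
ft_force: [-0.7, 0.2, -0.4]
gripper_width: 0.3
grip_force: 0.0
```

Emit:
{"method": "apply_moves", "body": {"commands": [0,0,0,0,0,0,0,0,0,0,0,0,0,0,0,0,0,0,0,0,0,0,0,0,0,0,0,0,0,0], "fingers": 0, "squeeze": 30}}

```text
t: 5.6
ee_pos: [447.6, 187.8, 42.6]
ee_rot: [0.001, 0.745, 0.667, 0.002]
ft_force: [4.2, -0.2, 0.6]
gripper_width: 0.101
grip_force: 29.5
```

Emit:
{"method": "apply_moves", "body": {"commands": [0,0.04,-0.42,0,0,0,0,0.07,-0.41,0,0,0,0,0.11,-0.4,0,0,0,0,0.15,-0.39,0,0,0,0,0.18,-0.38,0,0,0]}}

```text
t: 6.22
ee_pos: [475.2, 184.8, 142.6]
ee_rot: [0.001, 0.745, 0.667, 0.002]
ft_force: [11.8, 2.3, -10.0]
gripper_width: 0.105
grip_force: 29.1
```

Emit:
{"method": "apply_moves", "body": {"commands": [0,0.25,-0.35,0,0,0,0,0.27,-0.33,0,0,0,0,0.29,-0.31,0,0,0,0,0.32,-0.28,0,0,0,0,0.34,-0.25,0,0,0]}}

```text
t: 6.85
ee_pos: [541.3, 177.7, 218.9]
ee_rot: [-0.005, 0.744, 0.668, -0.001]
ft_force: [-15.1, 4.2, 16.7]
gripper_width: 0.103
grip_force: 31.2
```

Emit:
{"method": "apply_moves", "body": {"commands": [0,0.3,-0.26,0,0,0,0,0.35,-0.21,0,0,0,0,0.37,-0.18,0,0,0,0,0.39,-0.14,0,0,0]}}

```text
t: 7.35
ee_pos: [614.6, 169.9, 256.6]
ee_rot: [-0.003, 0.744, 0.668, -0.0]
ft_force: [-0.5, 4.5, -4.1]
gripper_width: 0.101
grip_force: 29.1
```

Emit:
{"method": "apply_moves", "body": {"commands": [0,0.4,-0.09,0,0,0,0,0.41,-0.06,0,0,0,0,0.2,-0.02,0,0,0,0,0,0,0,0,0]}}

```text
t: 7.85
ee_pos: [666.4, 164.3, 265.6]
ee_rot: [-0.001, 0.745, 0.668, 0.001]
ft_force: [1.6, 6.5, 1.1]
gripper_width: 0.103
grip_force: 30.0
```

Emit:
{"method": "apply_moves", "body": {"commands": [0,0,0,0,0,0,0,0,0,0,0,0,0,0,0,0,0,0], "fingers": 0.35}}

```text
t: 8.22
ee_pos: [665.8, 162.4, 265.2]
ee_rot: [-0.0, 0.745, 0.667, -0.0]
ft_force: [-0.1, -0.0, 0.1]
gripper_width: 0.349
grip_force: 0.0
```

Emit:
{"method": "apply_moves", "body": {"commands": [0,0,-0.6,0,0,0,0,0,-0.6,0,0,0,0,-0.9,0,0,0,0,0,-0.9,0,0,0,0,-0.4,-0.9,0,0,0,0,-0.9,-0.8,0,0,0,0,-0.9,-0.6,0,0,0,0,-1,0,0,0,0,0,-1,0,0,0,0,0,-1,0,0,0,0,0]}}

```text
t: 9.48
ee_pos: [433.2, -74.8, 325.7]
ee_rot: [0.0, 0.745, 0.667, 0.0]
ft_force: [0.9, -0.1, 0.2]
gripper_width: 0.348
grip_force: 0.0
```

Emit:
{"method": "apply_moves", "body": {"commands": [0,0,0,0,0,-1,0,0,0,0,0,-1,0,0,0,0,0,-1,0,0,0,0,0,-1,0,0,0,0,0,-1,0,0,0,0,0,-1,0,0,0,0,0,-1,0,0,0,0,0,-1,0,0,0,0,0,-1,0,0,0,0,0,-1]}}

```text
t: 10.72
ee_pos: [433.6, -73.4, 325.4]
ee_rot: [0.0, 0.31, 0.951, -0.0]
ft_force: [-0.5, 0.8, -0.2]
gripper_width: 0.347
grip_force: 0.0
```

```bash
python3 - <<'E'
from h import *
plan(None,83.8)
out=[]
for c in ["top","scene"]:
    im,d=imaging.read_camera(c); cv2.imwrite(f"pics/{c}2.png",im[:,:,::-1]); np.save(f"{c}2.npy",d)
    P=pts(c,d)
    for l in ["syringe","marker","spanner","lid_handle","tray"]:
        r=nets.search_frame(c,l); print(c,l,[(np.round(x["at"]).tolist(),round(x["score"],2)) for x in r[:2]])
        for x in nets.regions_of(c,l)[:1] if l in("syringe","marker","spanner","tray") else []:
            m=x["mask"]&(d>0); q=P[m][:,:2].astype(np.float32); rr=cv2.minAreaRect(q); print("   rect",round(x["score"],2),m.sum(),np.round(rr[0],1),np.round(rr[1],1),round(rr[2],1),np.percentile(P[m][:,2],[5,50,95]).round(1))
t=cv2.imread("pics/top2.png")[170:300,180:400];s=cv2.imread("pics/scene2.png")[160:340,180:440]
t=cv2.resize(t,(560,331),interpolation=2);s=cv2.resize(s,(380,263),interpolation=2)
cv2.imwrite("pics/c2.png",np.vstack([t,cv2.copyMakeBorder(s,0,0,0,180,cv2.BORDER_CONSTANT)]))
E
```

```text
ee [433.6 -73.4 325.4] yaw 53.9 tilt z [ 0. -0. -1.]
turn about tool z units total -4.98
top syringe [([582.0, 250.0, 31.0], 0.64)]
   rect 0.63 148 [570.6 255.5] [ 16.8 129.1] 81.8 [ 2.6 25.5 29.9]
top marker [([580.0, 172.0, 36.0], 0.65)]
   rect 0.51 282 [581.4 175.3] [ 18.9 131.1] 83.6 [25.6 30.7 34. ]
top spanner [([566.0, 98.0, 21.0], 0.67)]
   rect 0.69 165 [573.2  92.8] [ 19.9 134.8] 85.9 [ 2.8 19.9 22.8]
top lid_handle [([672.0, 161.0, 200.0], 0.86), ([626.0, 171.0, 13.0], 0.34)]
top tray [([450.0, -101.0, 8.0], 0.96)]
scene syringe [([575.0, 258.0, 27.0], 0.65)]
   rect 0.57 2542 [619.5 447. ] [154.2 116.8] 88.7 [-2.3 -0.   2.2]
scene marker [([570.0, 182.0, 27.0], 0.65)]
   rect 0.87 310 [576.8 179.3] [ 34.7 128.1] 72.6 [17.8 27.5 31.8]
scene spanner [([563.0, 100.0, 22.0], 0.6)]
   rect 0.67 173 [573.1  92.1] [ 30.3 141.9] 84.3 [10.9 17.8 20.4]
scene lid_handle [([666.0, 174.0, 163.0], 0.76)]
scene tray [([457.0, -112.0, 2.0], 0.88)]
   rect 0.86 2493 [ 472.3 -110.5] [122.5 232.9] 84.6 [-0.9  3.2 24.8]
```

View pics/c2.png

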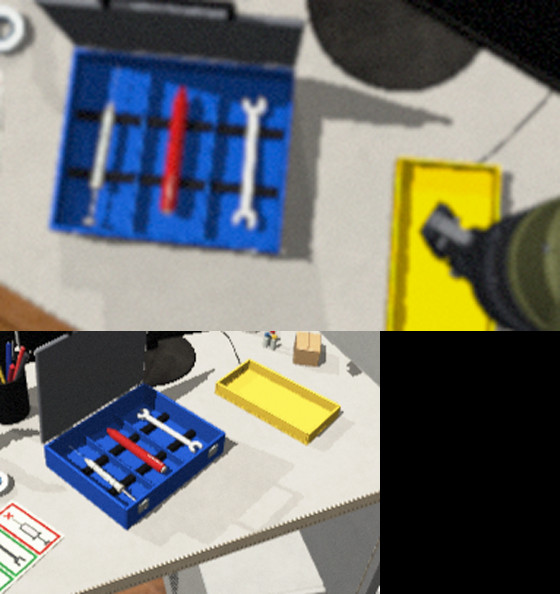

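Top crop: the lid stands upright. The syringe is in the left compartment, barrel from crop (110,105) to (95,190) with the plunger toward the robot at (88,220). The marker is in the middle compartment and the spanner on the right. I'll fit the syringe axis from both cameras.

```bash
cat > syr.py <<'E'
from h import *
def fit(c,im,d,z=26):
    hsv=cv2.cvtColor(im,cv2.COLOR_BGR2HSV);P=pts(c,d)
    p=imaging.camera_params(c);K=p["mtx"];e=np.array(p["eye"]);Rm=rot(p["orientation"])
    u,v=np.meshgrid(np.arange(560),np.arange(420))
    r=Rm.apply(np.stack([(u-K[0,2])/K[0,0],-(v-K[1,2])/K[1,1],-np.ones(u.shape)],-1).reshape(-1,3)).reshape(420,560,3)
    W=e+r*((z-e[2])/r[...,2])[...,None]
    cx=np.array([.993,-.115]);cy=np.array([.115,.993]); rel=W[:,:,:2]-np.array([581,172])
    X=rel@cx;Y=rel@cy
    m=(abs(X)<82)&(abs(Y-76)<30)&(hsv[:,:,1]<75)&(hsv[:,:,2]>110)
    n,lab,st,_=cv2.connectedComponentsWithStats(m.astype(np.uint8)); k=1+st[1:,4].argmax(); m=lab==k
    q=W[m][:,:2].astype(np.float32); rr=cv2.minAreaRect(q)
    l=cv2.fitLine(q,cv2.DIST_L2,0,.01,.01).ravel(); dr=l[:2]*np.sign(l[0]);t=(q-l[2:])@dr
    print(c,m.sum(),"axis deg",np.degrees(np.arctan2(dr[1],dr[0])).round(1),"end robot",(l[2:]+dr*t.min()).round(1),"end far",(l[2:]+dr*t.max()).round(1),"len",round(t.max()-t.min(),1),"depth z",np.percentile(P[m][:,2],[10,50,90]).round(1))
    for a in np.arange(t.min(),t.max(),12):
        s=(t>=a)&(t<a+12); print("   ",round(a-t.min()),q[s].mean(0).round(1),s.sum())
if __name__=="__main__":
    for c in ["top","scene"]: fit(c,cv2.imread(f"pics/{c}2.png"),np.load(f"{c}2.npy"))
E
python3 syr.py
```

```text
top 149 axis deg -9.6 end robot [533.9 260.5] end far [630.2 244.3] len 97.6 depth z [ 3.1 25.5 28.6]
    0 [541.4 258.9] 14
    12 [551.4 257.5] 20
    24 [563.2 255.7] 20
    36 [575.3 253.4] 19
    48 [587.2 251.9] 19
    60 [599.3 250.4] 20
    72 [611.3 247.1] 20
    84 [622.4 245. ] 16
    96 [630.2 244.3] 1
scene 159 axis deg -9.1 end robot [511.3 266.6] end far [629.6 247.7] len 119.9 depth z [ 4.1 23.7 26.7]
    0 [517.3 265.2] 8
    12 [528.8 263.8] 6
    24 [541.9 262.1] 18
    36 [552.8 260. ] 19
    48 [564.3 257.5] 20
    60 [576.7 256.7] 21
    72 [588.2 254.7] 18
    84 [599.8 252.1] 18
    96 [611.5 250.8] 18
    108 [622.8 248.5] 13
```

Emit:
{"method": "apply_moves", "body": {"commands": [0,0,0,0,0,-1,0,0,0,0,0,-1,0,0,0,0,0,-1,0,0,0,0,0,-1,0,0,0,0,0,-1]}}

```text
t: 12.35
ee_pos: [433.9, -73.3, 325.3]
ee_rot: [-0.0, 0.053, 0.999, -0.0]
ft_force: [-0.2, -0.0, 0.0]
gripper_width: 0.353
grip_force: 0.0
```

Emit:
{"method": "apply_moves", "body": {"commands": [0,0,0,0,0,0.55], "fingers": 0.28}}

```text
t: 12.48
ee_pos: [433.9, -73.3, 325.3]
ee_rot: [0.0, 0.084, 0.996, -0.0]
ft_force: [-0.1, -0.3, 0.2]
gripper_width: 0.278
grip_force: 0.0
```

```bash
python3 -c "
from h import *
plan([578,254.5,80],80.6)"
```

```text
ee [433.9 -73.3 325.3] yaw 80.38 tilt z [ 0. -0. -1.]
turn about tool z units total -0.04
shift units total [-1.77  6.94  4.91]
```

Emit:
{"method": "apply_moves", "body": {"commands": [-0.2,0.77,0.4,0,0,0,-0.2,0.77,0.4,0,0,0,-0.2,0.77,0.5,0,0,0,-0.2,0.77,0.5,0,0,0,-0.2,0.77,0.6,0,0,0,-0.2,0.77,0.6,0,0,0,-0.2,0.77,0.6,0,0,0,-0.2,0.77,0.6,0,0,0,-0.17,0.78,0.5,0,0,0,0,0,0.21,0,0,0]}}

```text
t: 13.72
ee_pos: [578.8, 256.2, 77.6]
ee_rot: [-0.001, 0.082, 0.997, -0.0]
ft_force: [-0.2, -1.3, -0.0]
gripper_width: 0.28
grip_force: 0.0
```

```bash
python3 - <<'E'
from h import *
plan([578,254.5,9],80.6)
ims=[]
for c in ["top","scene"]:
    im,d=imaging.read_camera(c); cv2.imwrite(f"pics/{c}3.png",im[:,:,::-1])
    ims.append(im[:,:,::-1])
a=cv2.resize(ims[0][180:290,180:310],(390,330),interpolation=2);b=cv2.resize(ims[1][180:290,190:320],(390,330),interpolation=2)
cv2.imwrite("pics/c3.png",np.hstack([a,b]))
E
```

```text
ee [578.8 256.2  77.6] yaw 80.58 tilt z [-0.002 -0.    -1.   ]
turn about tool z units total -0.0
shift units total [ 0.01 -0.04  1.37]
```

View pics/c3.png

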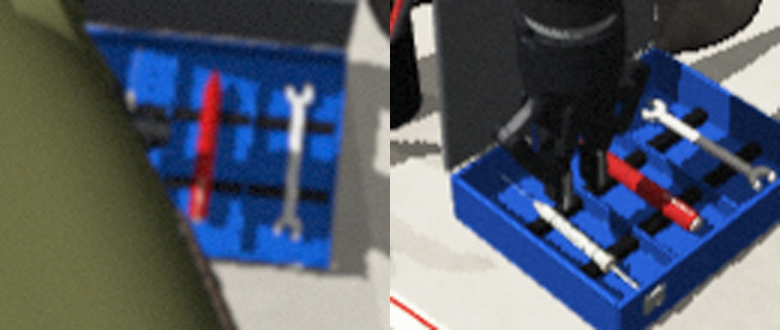

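The scene crop shows the fingers above and astride the white barrel, about (568,205) and (597,190); the spanner and marker are undisturbed. I'll lower the gripper.

Emit:
{"method": "apply_moves", "body": {"commands": [0,-0.03,0.4,0,0,0,0,0,0.3,0,0,0,0,0,0.3,0,0,0,0,0,0.2,0,0,0,0,0,0.1,0,0,0,0,0,0,0,0,0]}}

```text
t: 14.58
ee_pos: [578.5, 252.6, 14.6]
ee_rot: [-0.0, 0.084, 0.997, -0.0]
ft_force: [-1.0, -0.2, 1.3]
gripper_width: 0.28
grip_force: 0.0
```

Emit:
{"method": "apply_moves", "body": {"commands": [0,0.03,0.07,0,0,0,0,0,0,0,0,0]}}

```text
t: 14.82
ee_pos: [579.0, 254.3, 11.3]
ee_rot: [0.0, 0.083, 0.997, 0.0]
ft_force: [-0.8, 0.3, -0.3]
gripper_width: 0.279
grip_force: 0.0
```

Emit:
{"method": "apply_moves", "body": {"commands": [0,0,0,0,0,0,0,0,0,0,0,0,0,0,0,0,0,0,0,0,0,0,0,0,0,0,0,0,0,0], "fingers": 0, "squeeze": 30}}

```text
t: 15.45
ee_pos: [579.2, 254.2, 11.6]
ee_rot: [0.0, 0.084, 0.997, 0.0]
ft_force: [-0.0, -0.3, 4.0]
gripper_width: 0.143
grip_force: 32.0
```

Emit:
{"method": "apply_moves", "body": {"commands": [0,0,-0.2,0,0,0,0,0,-0.3,0,0,0,0,0,-0.5,0,0,0,0,0,-0.5,0,0,0,0,0,-0.5,0,0,0,0,0,-0.5,0,0,-0.75,0,0,0,0,0,0]}}

```text
t: 16.32
ee_pos: [580.7, 254.8, 139.6]
ee_rot: [0.002, 0.045, 0.999, 0.001]
ft_force: [1.4, 0.3, -0.0]
gripper_width: 0.146
grip_force: 31.6
```

```bash
python3 - <<'E'
from h import *
ims=[]
P0=None
for c in ["top","scene"]:
    im,d=imaging.read_camera(c); im=im[:,:,::-1].copy();cv2.imwrite(f"pics/{c}4.png",im);ims.append(im)
    hsv=cv2.cvtColor(im,cv2.COLOR_BGR2HSV);P=pts(c,d)
    # tray rim: yellow with z 20..34 in region
    y=(hsv[:,:,1]>150)&(hsv[:,:,0]>18)&(hsv[:,:,0]<35)&(P[:,:,0]>340)&(P[:,:,0]<600)&(abs(P[:,:,1]+111)<75)
    for n,m in [("all",y&(P[:,:,2]<36)),("floor",y&(abs(P[:,:,2]-4)<4))]:
        m=cv2.morphologyEx(m.astype(np.uint8),cv2.MORPH_OPEN,np.ones((2,2)))>0
        rr=cv2.minAreaRect(P[m][:,:2].astype(np.float32)); print(c,n,m.sum(),np.round(rr[0],1),np.round(rr[1],1),round(rr[2],1))
    r=nets.search_frame(c,"syringe");print([(np.round(x["at"]).tolist(),round(x["score"],2)) for x in r[:3]])
plan([460,-110,150],85.2)
b=ims[1][130:330,190:450];cv2.imwrite("pics/c4.png",cv2.resize(b,(780,600),interpolation=2))
E
```

```text
top all 3248 [467.6 -41.1] [264.6 210.5] 84.1
top floor 2597 [469.7 -35.2] [253.  202.2] 84.3
[]
scene all 2456 [352.5 305.5] [ 230.2 1028.9] 14.3
scene floor 1038 [348.4 307.4] [ 204.2 1027.1] 15.4
[([544.0, 259.0, 149.0], 0.48)]
ee [578.2 253.8 135.4] yaw 84.87 tilt z [-0.001 -0.001 -1.   ]
turn about tool z units total -0.06
shift units total [ 1.75 -7.45 -0.28]
```

View pics/c4.png

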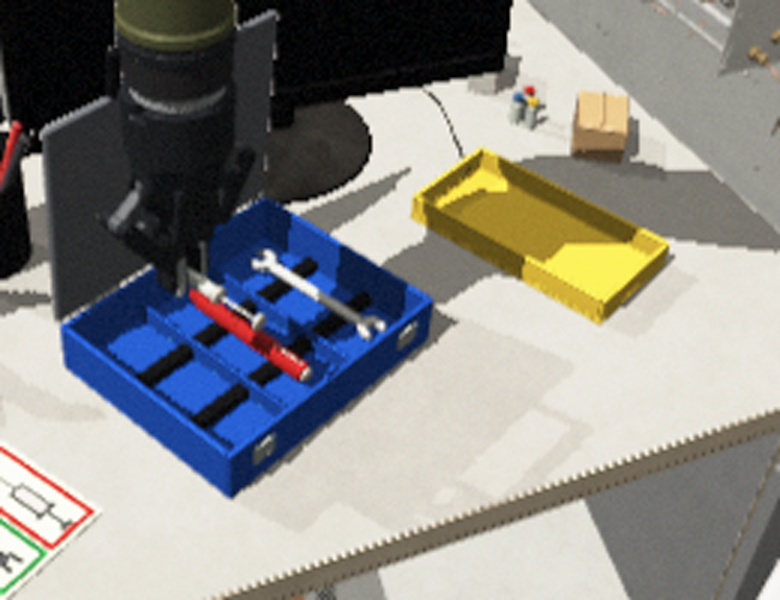

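The scene crop shows the syringe hanging level in the grip at (220,295), with the marker and spanner still in the case and the tray at (540,235). One more tray fit, then over.

```bash
python3 - <<'E'
from h import *
im=cv2.imread("pics/top4.png");hsv=cv2.cvtColor(im,cv2.COLOR_BGR2HSV)
p=imaging.camera_params("top");K=p["mtx"];e=np.array(p["eye"]);Rm=rot(p["orientation"])
m=((hsv[:,:,1]>150)&(hsv[:,:,0]>18)&(hsv[:,:,0]<35)).astype(np.uint8)
n,l,st,_=cv2.connectedComponentsWithStats(m);k=1+st[1:,4].argmax();print(st[k])
r=cv2.minAreaRect(np.argwhere(l==k)[:,::-1].astype(np.float32));c=cv2.boxPoints(r)
q=Rm.apply(np.c_[(c[:,0]-K[0,2])/K[0,0],-(c[:,1]-K[1,2])/K[1,1],-np.ones(4)])
w=e+q*((26-e[2])/q[:,2])[:,None];print(w.round(1),w.mean(0).round(1),np.linalg.norm(np.diff(w,axis=0),axis=1).round(1))
E
```

```text
[ 331  232   46   82 3260]
[[ 361.6  -42.5   26. ]
 [ 570.3  -62.9   26. ]
 [ 562.4 -177.7   26. ]
 [ 354.3 -152.8   26. ]] [ 462.2 -109.    26. ] [209.7 115.1 209.6]
```

Emit:
{"method": "apply_moves", "body": {"commands": [0.19,-0.6,0,0,0,0,0.19,-0.8,0,0,0,0,0.19,-0.8,0,0,0,0,0.19,-0.8,0,0,0,0,0.19,-0.8,0,0,0,0,0.19,-0.8,0,0,0,0,0.19,-0.8,0,0,0,0,0.19,-0.8,0,0,0,0,0.17,-0.75,0,0,0,0,0.17,-0.5,0,0,0,0]}}

```text
t: 17.77
ee_pos: [452.0, -110.0, 135.4]
ee_rot: [-0.001, 0.045, 0.999, 0.0]
ft_force: [-0.3, 0.4, -0.3]
gripper_width: 0.149
grip_force: 31.6
```

Emit:
{"method": "apply_moves", "body": {"commands": [0,0,0.5,0,0,0,0,0,0.5,0,0,0,0,0,0.3,0,0,0,0,0,0,0,0,0]}}

```text
t: 18.27
ee_pos: [451.9, -108.3, 70.0]
ee_rot: [-0.002, 0.044, 0.999, 0.0]
ft_force: [-0.5, 1.3, -0.1]
gripper_width: 0.146
grip_force: 31.6
```

```bash
python3 - <<'E'
from h import *
ims=[]
plan([452.5,-109,8],84.8)
for c in ["top","scene"]:
    im,d=imaging.read_camera(c); im=im[:,:,::-1].copy();ims.append(im)
a=cv2.resize(ims[0][215:335,310:440],(390,360),interpolation=2);b=cv2.resize(ims[1][170:290,310:440],(390,360),interpolation=2)
cv2.imwrite("pics/c5.png",np.hstack([a,b]))
E
```

```text
ee [ 451.9 -108.3   70. ] yaw 84.91 tilt z [-0.003  0.001 -1.   ]
turn about tool z units total 0.02
shift units total [-0.02 -0.01  1.24]
```

View pics/c5.png

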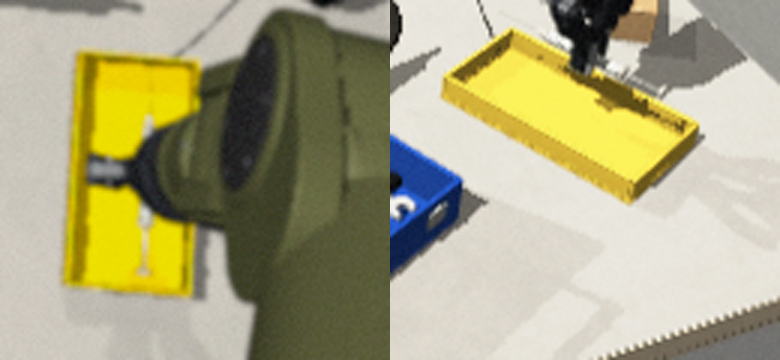

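Top crop: plunger end at (142,272), front of the barrel at (150,115), tray rim rows from about 55 to 292. I'll work out the clearance to the tray ends.

```bash
python3 - <<'E'
from h import *
p=imaging.camera_params("top");K=p["mtx"];e=np.array(p["eye"]);Rm=rot(p["orientation"])
def ray(x,y,z):
    u,v=310+x/3,215+y/3
    r=Rm.apply([(u-K[0,2])/K[0,0],-(v-K[1,2])/K[1,1],-1]);return (e+r*(z-e[2])/r[2]).round(1)
print("plunger",ray(142,273,81),"barrel front",ray(150,114,81))
for q in [(65,285),(190,296),(78,52),(200,62)]: print("rim",ray(*q,28))
E
```

```text
plunger [ 375.3 -101.7   81. ] barrel front [ 506.6 -115.    81. ]
rim [363.4 -45.1  28. ]
rim [ 353.4 -153.3   28. ]
rim [568.1 -64.3  28. ]
rim [ 558.1 -174.2   28. ]
```

Emit:
{"method": "apply_moves", "body": {"commands": [0.03,0,0.4,0,0,0,0,0,0.4,0,0,0,0,0,0.25,0,0,0,0,0,0.12,0,0,0,0,0,0,0,0,0]}}

```text
t: 19.0
ee_pos: [451.9, -108.6, 12.9]
ee_rot: [-0.0, 0.044, 0.999, -0.0]
ft_force: [-0.1, -0.1, -0.3]
gripper_width: 0.143
grip_force: 31.6
```

Emit:
{"method": "apply_moves", "body": {"commands": [0,0,0.06,0,0,0,0,0,0.05,0,0,0,0,0,0,0,0,0]}}

```text
t: 19.38
ee_pos: [451.7, -108.6, 7.3]
ee_rot: [-0.0, 0.044, 0.999, 0.0]
ft_force: [-0.1, 0.6, -0.3]
gripper_width: 0.145
grip_force: 31.6
```

Emit:
{"method": "apply_moves", "body": {"commands": [0,0,0,0,0,0,0,0,0,0,0,0,0,0,0,0,0,0,0,0,0,0,0,0], "fingers": 0.3}}

```text
t: 19.88
ee_pos: [451.9, -108.6, 7.4]
ee_rot: [0.0, 0.044, 0.999, -0.0]
ft_force: [0.0, -0.6, -1.0]
gripper_width: 0.299
grip_force: 0.0
```

Emit:
{"method": "apply_moves", "body": {"commands": [0,0,-0.2,0,0,0,0,0,-0.5,0,0,0,0,0,-0.9,0,0,0,0,0,-0.9,0,0,0,0,0,-0.9,0,0,0,0.8,0.7,0,0,0,0,0.3,0.9,0,0,0,0,0,0.9,0,0,0,0,0,0.9,0,0,0,0,0,0,0,0,0,0]}}

```text
t: 21.12
ee_pos: [412.3, 68.0, 178.1]
ee_rot: [0.001, 0.042, 0.999, 0.0]
ft_force: [0.3, -1.1, -0.1]
gripper_width: 0.3
grip_force: 0.0
```

```bash
python3 - <<'E'
from h import *
ims=[]
for c in ["top","scene"]:
    im,d=imaging.read_camera(c); im=im[:,:,::-1].copy();ims.append(im)
    for l in ["syringe","marker","spanner","lid_handle","carton","tape_roll","septa_jar"]:
        r=nets.search_frame(c,l); print(c,l,[(np.round(x["at"]).tolist(),round(x["score"],2)) for x in r[:2]])
a=cv2.resize(ims[0][150:350,180:440],(400,308),interpolation=2);b=cv2.resize(ims[1][130:330,190:450],(400,308),interpolation=2)
cv2.imwrite("pics/c6.png",np.hstack([a,b]))
o=bot.observe();print(o["t"],o["ee_pos"],o["ft_force"],o["dq"])
E
```

```text
top syringe [([486.0, -283.0, 38.0], 0.4)]
top marker []
top spanner [([574.0, 98.0, 19.0], 0.67), ([784.0, 137.0, 56.0], 0.2)]
top lid_handle [([674.0, 159.0, 200.0], 0.89)]
top carton [([489.0, -280.0, 42.0], 0.71)]
top tape_roll [([722.0, 368.0, 14.0], 0.59), ([782.0, 136.0, 56.0], 0.51)]
top septa_jar [([782.0, 134.0, 57.0], 0.85)]
scene syringe [([676.0, 181.0, 170.0], 0.69)]
scene marker [([571.0, 182.0, 32.0], 0.81)]
scene spanner [([562.0, 97.0, 25.0], 0.72)]
scene lid_handle [([668.0, 178.0, 165.0], 0.88), ([660.0, 184.0, 42.0], 0.53)]
scene carton []
scene tape_roll [([718.0, 379.0, 14.0], 0.83)]
scene septa_jar [([619.0, 452.0, -1.0], 0.42), ([654.0, 183.0, 45.0], 0.41)]
21.925 [412.08521206  65.60578472 177.27432991] [-0.33476831 -0.00129198  0.38205309] [ 3.66799414e-03  1.11320143e-03  1.76719424e-04  8.21552214e-04
 -1.07301743e-03 -9.76516036e-05]
```

View pics/c6.png

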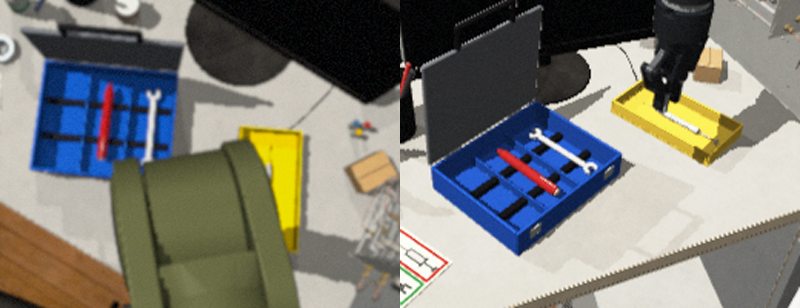

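The lid is upright, the marker and spanner are in the case, and the syringe is in the tray at (690,125) in the right half, though partly hidden. I'll clear the arm and take one last look.

Emit:
{"method": "apply_moves", "body": {"commands": [0,0.9,-0.6,0,0,0,0,0.9,-0.6,0,0,0,0,0.9,-0.6,0,0,0,0,0.9,0,0,0,0,0,0.9,0,0,0,0,0,0,0,0,0,0]}}

```text
t: 22.68
ee_pos: [432.0, 292.3, 266.8]
ee_rot: [-0.0, 0.043, 0.999, 0.0]
ft_force: [-0.5, -0.1, -0.4]
gripper_width: 0.296
grip_force: 0.0
```

```bash
python3 - <<'E'
from h import *
ims=[]
for c in ["top","scene"]:
    im,d=imaging.read_camera(c); im=im[:,:,::-1].copy();ims.append(im);P=pts(c,d)
    hsv=cv2.cvtColor(im,cv2.COLOR_BGR2HSV);m=(abs(P[:,:,0]-462)<97)&(abs(P[:,:,1]+110)<42)&(hsv[:,:,1]<110)&(P[:,:,2]<60)
    q=P[m]; 
    for a in range(370,560,20):
        s=abs(q[:,0]-a)<10
        if s.any(): print(c,a,np.median(q[s],0).round(1),s.sum())
a=cv2.resize(ims[0][215:335,310:440],(390,360),interpolation=2);b=cv2.resize(ims[1][150:270,310:440],(390,360),interpolation=2)
cv2.imwrite("pics/c7.png",np.hstack([a,b]))
E
```

```text
top 370 [ 377.9 -101.    16.8] 1
top 390 [ 389.3 -102.8   11.3] 6
top 410 [ 416.8 -104.7   14.6] 12
top 430 [ 430.  -106.4   13.7] 33
top 450 [ 448.7 -107.8   13.9] 38
top 470 [ 469.8 -110.4   14.5] 31
top 490 [ 488.5 -112.    14.8] 34
top 510 [ 502.3 -113.    13. ] 4
scene 370 [374.  -93.8   4.8] 9
scene 390 [ 391.  -102.7    8.3] 8
scene 410 [ 414.2 -102.4    9.8] 23
scene 430 [ 429.6 -102.6   10.4] 29
scene 450 [ 450.  -105.2   11.4] 27
scene 470 [ 470.3 -107.1   10.5] 29
scene 490 [ 488.4 -109.5   11.3] 22
scene 510 [ 503.  -122.3    5. ] 7
```

View pics/c7.png

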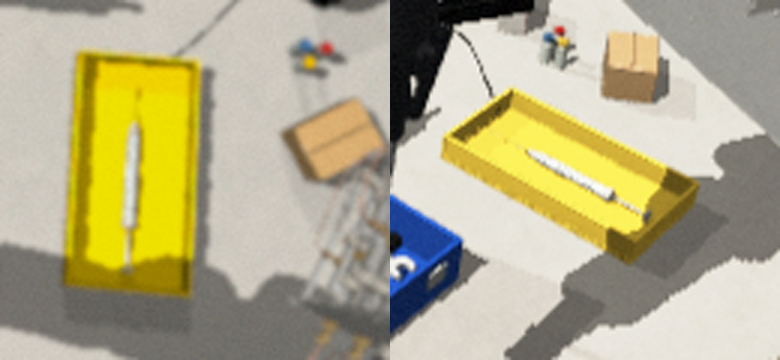

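The syringe lies flat and centred in the tray, from (130,270) to (137,90) in the top crop, with its top level along its whole length.

```bash
python3 -c "
from bench import bot
print(bot.sign_off())"
```

```text
the job is handed in; nothing more can be done
None
```

I handed the job in at about 23 s: the lid stands open, the syringe (the red-field tool) lies flat in the yellow tray, and the spanner and marker are still in the case; sign-off gave no verdict.

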